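Turn the cold chisel over in the tool rack

ROBOT

A 7-joint arm with a two-finger parallel gripper is mounted at the origin on a cart in front of the work surface, level with it; the furniture and walls round the work are solid. World frame = base frame: x ahead of the robot, y to its left, z up, the work surface at z = 0. Lengths are in mm, angles in rad, forces in N, time in s.
With the tool pointing down it reaches from about 400 to 875 mm from the base axis. Payload 4.4 kg.
Tool frame: the origin (TCP) lies at the very end of the fingers, on their centre line; the grasp point (between the pads) lies 19 mm behind it; y points along the fingers, z is the direction in which the jaws open and shut, and the axes are right-handed (so a half turn about y gives the same grasp; the last joint's range is limited). The gripper opens to 85 mm and grips with 20 to 120 N. Pads are 22 mm wide; open, the fingers measure 114 mm over their backs; the gripper's body (76 mm by 85 mm) begins 54 mm behind the grasp point. The pads swing forward as they close: fully open they stand 13 mm farther back than shut.
Start: joints at [-1.355, 0.628, 0.038, 1.517, -0.027, 0.996, -0.02], TCP at [180.731, 624.383, 231.313] pointing down, gripper open.
Joint ranges: [-3.06, 3.06], [-0.37, 2.12], [-1.25, 1.32], [0.18, 2.47], [-1.1, 4.24], [0.23, 1.98], [-2.94, 2.94]. Speed limits (rad/s): [2.57, 2.57, 3.14, 3.14, 3.14, 3.14, 3.14].

INTERFACE

Orientations are given as [roll, pitch, yaw] about the fixed x, y, z axes, in that order (R = Rz(yaw) Ry(pitch) Rx(roll)).
In Python, from cell import * gives the robot as it stands.
- The arm moves only by the tool apply_moves, never from a script. Its argument "targets" is a list of rows, each a list of 6 numbers: the shift along the tool's x, y, z in units of 40 mm (1.0 is 40 mm), then the turn, a rotation vector about the tool's x, y, z in units of 8 degrees (1.0 is 8 degrees). A call has 1 to 12 rows; each row shifts and turns the commanded pose from where the row before left it, along the tool's axes as they then stand; what a row does not reach is not made up. A row lasts 1/8 s, in which the tool goes at most 62.5 mm and 10.7 degrees, less where a joint would pass 70% of its speed; a pose out of reach is approached as far as the arm can. A call is refused whole if a number of a shift passes 1 or a number of a turn 1, either way. A call with a gripper value outside its range is refused whole. "jaw" is the gripper command: -1 is shut, 1 is fully open, values between are in proportion, set as the call begins (left out, the last holds). The fingers move at their own pace and stop on an object; the grip force is fixed at half the most. Time passes only in rows, so rows that do not move let the fingers close. It gives the time, the measured TCP pose, the force and the opening at its end, in the units of the state.
- read_state(): the state, without advancing time (a new reading comes with each control period).
- get_image(name): name is "scene" or "top" or "wrist"; returns the picture (480x640x3 uint8, red, green, blue); there is no depth.
- calibration(name): a dict with "fx", "fy", "cx", "cy" (pixels), "world_from_camera" (4x4, takes a point from camera to world coordinates). Camera axes: x right, y down, z forward; pixel columns grow to the right and rows downward; lengths in mm; the calibration is good to about 2 mm. A picture is of the moment at which its call begins: read the wrist's pose just before it. calibration takes no time and is no camera call; for the wrist camera it gives the pose at the moment of the call.
- finish_job(): hands the job in, once; it reports no verdict.
The state is a dict: "clock": time; "qpos": joint angles; "qd": joint speeds; "tau": joint torques, N m; "eef_pos": TCP position; "tool_rot": TCP orientation; "force": force on the tool from outside, world axes, zero at the start; "torque": the same for the moment, N m; "width": finger opening in mm.
Only numpy, scipy, OpenCV 4.12 (cv2) and the standard library are available. Lean on these libraries where they do the work, as an engineer would, in place of code of your own. Each camera call takes 0.05 s, during which the arm holds its last target. There are 200 camera calls.

TASK

One of the two cold chisels in the leaning tube rack has been put away edge up, where it will cut somebody. Draw it out, lay it down on the bench and let go of it, then take it again by the other end and put it back into any empty tube edge down, fully home. Leave the other chisel and the marker standing in their tubes.

Things in the scene. Friction and masses are not known exactly. Their poses are not given: they have to be found in the camera images.
- rack: Fixed steel rack: grey base plate 150 (x) x 260 (y) x 6 mm bolted to the bench, with four square tubes in a row. Origin under the middle of the plate, on the bench; z up, x to its back (away from the robot, within 23 degrees), y along the row. Place and turn vary. Right of it the bench is always bare from y = -0.27 to -0.09 and x = 0.44 to 0.66.
- tubes: The row of tubes, part of the rack. Origin mid-row on the tube floors, 40 mm before the rack's origin, 22 mm above the bench. z up along the tubes, leaning 40 degrees back from vertical; y along the row; x across, back and down (tools lie on the +x wall). Each tube: 35 mm square outside, 30 mm inside, floor at z = 0, mouth at z = 105 mm; axes at y = -90, -30, +30, +90 mm.
- tube0_floor (a point): Middle of the closed floor of the tube at y = -90 mm (the rightmost seen from the robot). Chisels start in this tube and tube 2.
- tube1_floor (a point): Middle of the closed floor of the tube at y = -30 mm, empty at the start.
- tube2_floor (a point): Middle of the closed floor of the tube at y = +30 mm.
- tube3_floor (a point): Middle of the closed floor of the tube at y = +90 mm (the leftmost), which holds the marker.
- chisel: The cold chisel to turn over: dark octagonal steel bar 16 mm across, 170 mm long, 0.28 kg; the last 63 mm forged to a blade, widening to 22 mm in x and thinning to 5.5 mm in z. Origin mid-length on its underside (axis 8 mm along +z); +y to the head (y = +85 mm), edge at y = -85 mm. Starts head down in tube 0 or 2, underside on the tube's +x wall, the blade end sticking out 65 mm.
- chisel_edge (a point): Middle of that chisel's cutting edge: bright ground bevel, 22 mm wide. Only this end can be gripped in the rack, and it is the end that must go in.
- chisel_head (a point): Middle of that chisel's head face: the struck end, with a bright bevelled rim.
- chisel_b: A like chisel that already stands the right way, edge down and head up, in the other of tubes 0 and 2; same axes. It stays there.
- marker: A round capped marker pen, 132 mm long, 20 mm thick, standing in tube 3 with 27 mm sticking out; it stays there. Origin mid-length on its underside, y along it.
There are look-alikes about, which are no part of the job. What is shaped like the chisel but turquoise is not meant.

How it is judged (in metres and radians):
On the way:
1. the chisel lies flat on the bench, let go (height (world z) of each of chisel_edge, chisel_head below 0.05 m and contact force between the fingers and chisel below 0.1 N and linear speed of chisel below 0.05 m/s), for 0.2 s.
At the end, for the whole second after the job is handed in: The chisel stands in one of the rack's tubes with its edge down, the edge within 12 mm of the tube's floor (and within 22 mm of the floor's middle), the head up, along the tube within 0.2 rad, at rest; the other chisel and the marker are within 20 mm of where they stood ((distance between chisel_edge and tube0_floor below 0.022 m or distance between chisel_edge and tube1_floor below 0.022 m or distance between chisel_edge and tube2_floor below 0.022 m or distance between chisel_edge and tube3_floor below 0.022 m) and z of chisel_edge in the frame of tubes below 0.012 m and z of chisel_head in the frame of tubes above 0.15 m and angle between the y axis of chisel and the z axis of tubes, either way round below 0.2 rad and linear speed of chisel below 0.02 m/s and distance of each of chisel_b, marker from where it was at the start of the episode below 0.02 m); the robot touches nothing.
It fails at once if the other chisel or the marker is lifted or shifted in its tube by more than 30 mm (distance of any of chisel_b, marker from where it was at the start of the episode above 0.03 m).
It also fails if it takes over 67 s, if anything falls off the work surface, if the arm or the gripper's body presses on something with over 40 N, if the wrist force passes 120 N, or if a joint passes its speed limit or range.

## Working session

There is one attempt and no reset: what is moved stays moved. The work goes in short steps, Python scripts to look and compute and a tool call to move; the robot and the scene stay as the last step left them, time stands still between calls to the robot, and variables do not carry over. Pictures are saved under pics/ and viewed, about 8 in all and at most 12, crops included, and the job is handed in when it is done.

Besides the shell and the picture viewer there is one more tool, called after "Call:" as name(argument=value, ...), one argument or row to a line, values as JSON. apply_moves: Moves the arm, as the interface text tells. Its arguments: {"type":"object","properties":{"targets":{"type":"array"},"jaw":{"type":"number"}},"required":["targets"]}

```bash
mkdir -p pics; ls; python3 - <<'E'
from cell import *
import cv2,numpy as np
s=read_state();print(s)
for n in("scene","top"):
    im=get_image(n);cv2.imwrite(f"pics/{n}0.png",im[:,:,::-1]);c=calibration(n);print(n,c)
E
```

```text
pics
{'clock': 0.0, 'qpos': array([-1.35481565,  0.62932115,  0.03850826,  1.518384  , -0.02696733,
        0.99630364, -0.02001504]), 'qd': array([-8.54014232e-04, -1.38859701e-03,  1.58320746e-05, -1.71888217e-03,
       -8.92414118e-05, -5.52899100e-04, -8.67792437e-04]), 'tau': array([ 4.51010455e-04, -5.63390851e+01,  1.22701652e+00, -1.93448263e+01,
        1.12043135e-02,  1.04500356e-02, -1.01621175e-06]), 'eef_pos': array([180.58646158, 623.75216931, 230.40139216]), 'tool_rot': array([-1.57269122e+00, -9.05280652e-05, -2.81831847e-01]), 'force': array([ 0.48554384,  0.65624972, -0.81044087]), 'torque': array([-0.01572774, -0.00512879,  0.03066978]), 'width': 85.2372122104231}
scene {'fx': 550.7143606402184, 'fy': 550.7143606402184, 'cx': 314.3701431232984, 'cy': 234.97832246169366, 'world_from_camera': array([[ 8.30671854e-01, -3.98096946e-01,  3.89233981e-01,
         1.28912239e+02],
       [-5.56573192e-01, -6.11966494e-01,  5.61892599e-01,
        -5.72462090e+02],
       [ 1.45104273e-02, -6.83385566e-01, -7.29913430e-01,
         8.75467208e+02],
       [ 0.00000000e+00,  0.00000000e+00,  0.00000000e+00,
         1.00000000e+00]])}
top {'fx': 578.6429833312893, 'fy': 578.6429833312893, 'cx': 311.0691771257462, 'cy': 238.54347393336002, 'world_from_camera': array([[ 2.39945496e-02, -9.97564100e-01,  6.54990655e-02,
         4.45697539e+02],
       [-9.99633789e-01, -2.47611142e-02, -1.09167369e-02,
         4.96730179e+00],
       [ 1.25119747e-02, -6.52131369e-02, -9.97792913e-01,
         1.24050514e+03],
       [ 0.00000000e+00,  0.00000000e+00,  0.00000000e+00,
         1.00000000e+00]])}
```

View pics/scene0.png

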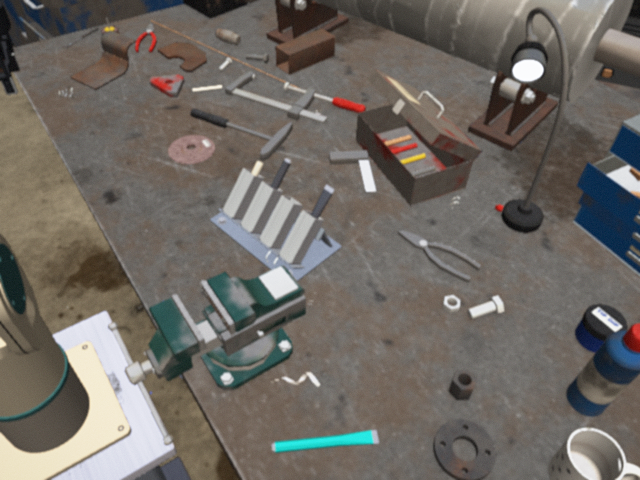

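View pics/top0.png

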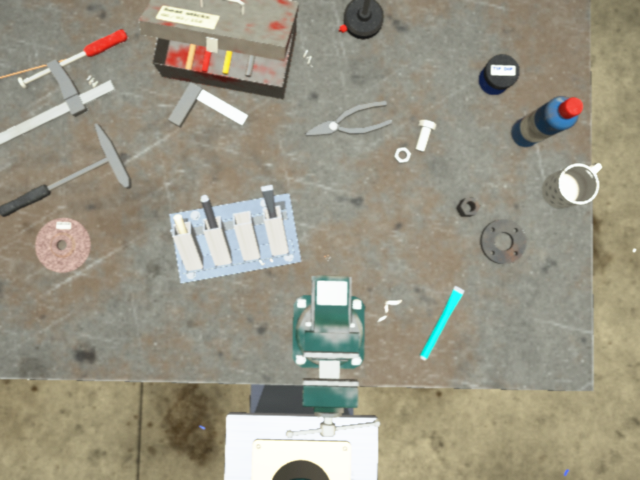

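The rack is at top-view px (235,238). It holds chisels at (207,205) and (268,195), the marker at (180,222), and an empty tube at (245,220). The turquoise look-alike at (440,325) is not meant. The candidates are the two dark chisels, so I'll enlarge the crops to tell head from edge.

```bash
cat > h.py <<'E'
from cell import *
import cv2,numpy as np
from scipy.spatial.transform import Rotation as R
def ray(cal,u,v):
    T=cal["world_from_camera"];d=T[:3,:3]@np.array([(u-cal["cx"])/cal["fx"],(v-cal["cy"])/cal["fy"],1.]);return T[:3,3],d/np.linalg.norm(d)
def onz(cal,u,v,z):
    o,d=ray(cal,u,v);return o+d*(z-o[2])/d[2]
def proj(cal,p):
    T=cal["world_from_camera"];q=T[:3,:3].T@(np.array(p)-T[:3,3]);return np.array([cal["fx"]*q[0]/q[2]+cal["cx"],cal["fy"]*q[1]/q[2]+cal["cy"]])
E
python3 - <<'E'
from h import *
a=cv2.imread("pics/scene0.png");b=cv2.imread("pics/top0.png")
A=cv2.resize(a[140:290,195:355],None,fx=3.75,fy=3.75,interpolation=cv2.INTER_CUBIC)
B=cv2.resize(b[175:300,160:310],None,fx=4,fy=4,interpolation=cv2.INTER_CUBIC)
C=np.zeros((600,800,3),np.uint8)
A=cv2.resize(A,(400,375));B=cv2.resize(b[175:300,160:310],(400,333),interpolation=cv2.INTER_CUBIC)
C[:375,:400]=cv2.resize(a[140:290,195:355],(400,375),interpolation=cv2.INTER_CUBIC);C[:333,400:]=B
cv2.imwrite("pics/crop0.png",C[:380])
# plate mask, bluish grey
for n,im in(("top",b),("scene",a)):
    i=im.astype(int);m=((i[:,:,0]-i[:,:,2]>18)&(i[:,:,0]>110)).astype(np.uint8)
    box=(slice(175,300),slice(150,320)) if n=="top" else (slice(150,290),slice(195,350))
    mm=np.zeros_like(m);mm[box]=m[box];mm=cv2.morphologyEx(mm,cv2.MORPH_CLOSE,np.ones((5,5)))
    cs,_=cv2.findContours(mm,0,2);c=max(cs,key=cv2.contourArea);print(n,cv2.contourArea(c))
    bx=cv2.boxPoints(cv2.minAreaRect(c));print(bx);cal=calibration(n)
    hull=cv2.convexHull(c);ap=cv2.approxPolyN(hull,4)[0];print(ap)
    P=np.array([onz(cal,*p,6) for p in ap]);print(P.round(1),np.linalg.norm(P-np.roll(P,-1,0),axis=1),P.mean(0))
E
```

```text
top 2547.5
[[168.14398 214.79199]
 [288.70398 192.87198]
 [301.05597 260.80798]
 [180.49597 282.728  ]]
[[301 261]
 [180 283]
 [174 246]
 [288 189]]
[[478.2  11.8   6. ]
 [425.3 267.2   6. ]
 [503.6 283.    6. ]
 [632.2  43.6   6. ]] [260.83327739  79.80758638 271.74223083 157.1988551 ] [509.83285473 151.38234546   6.        ]
scene 1918.0
[[201.83047 256.0888 ]
 [212.96793 209.82562]
 [341.2726  240.7138 ]
 [330.13516 286.977  ]]
[[347 242]
 [291 285]
 [209 219]
 [221 212]]
[[639.7  41.7   6. ]
 [477.6   8.9   6. ]
 [423.9 264.4   6. ]
 [456.3 269.7   6. ]] [165.381108   261.1300747   32.81844561 292.64575837] [499.34377546 146.17153174   6.        ]
```

View pics/crop0.png

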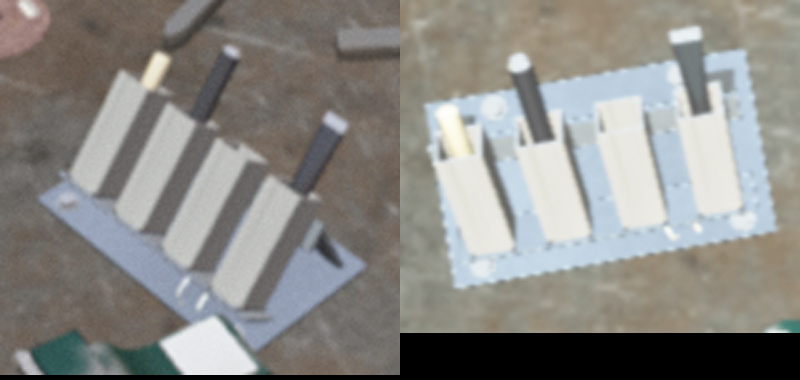

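The tube 0 chisel (top px 267,189; scene px 329,189) flares to a wide bright edge, so it is edge up and is the target. The tube 2 chisel (top 205,199) ends in a narrow bevelled head, so it stays. Next I'll triangulate the edge against the pose predicted from the rack.

```bash
cat >> h.py <<'E'
def tri(c1,p1,c2,p2):
    o1,d1=ray(c1,*p1);o2,d2=ray(c2,*p2)
    s=np.linalg.lstsq(np.array([d1,-d2]).T,o2-o1,rcond=None)[0];a=o1+s[0]*d1;b=o2+s[1]*d2
    return (a+b)/2,np.linalg.norm(a-b)
YAW=np.arctan2(53.3,255.4);c,s_=np.cos(YAW),np.sin(YAW)
RR=np.array([[c,-s_,0],[s_,c,0],[0,0,1]])
RT=RR@R.from_euler('y',40,degrees=True).as_matrix()
T0=np.array([525,153,0])+RR@[-40,0,22]
tube=lambda x,y,z:T0+RT@[x,y,z]
def rows(p,Rt,p0=None,R0=None):
    """total shift (units) in tool frame now, and rotvec units, from current pose"""
    st=read_state();p0=st["eef_pos"] if p0 is None else p0;R0=R.from_euler('xyz',st["tool_rot"]).as_matrix() if R0 is None else R0
    d=R0.T@(np.array(p)-p0)/40; w=np.degrees(R.from_matrix(R0.T@Rt).as_rotvec())/8
    return d,w
E
python3 - <<'E'
from h import *
import cell;print([x for x in dir(cell) if x[0]!='_'])
ct,cs=calibration("top"),calibration("scene")
print("edge tri",tri(ct,(266.9,188.5),cs,(329.4,189.2)),"pred",tube(7,-90,170))
print("b head tri",tri(ct,(204.5,199),cs,(287.5,160)),"pred",tube(7,30,170))
for n,cal in(("top",ct),("scene",cs)):
  print(n,[proj(cal,tube(x,y,105)).round(1) for x,y in((-17,-47.5),(-17,-12.5),(17,-47.5),(17,-12.5))],proj(cal,tube(7,-90,170)))
  print([onz(cal,*p,6).round(1) for p in ([(169.4,213.6),(288.2,193.75),(301.7,261.2),(181.4,283)] if n=="top" else [])])
Rg=np.column_stack([RT[:,2],RT[:,0],RT[:,1]]);print(Rg.round(3),np.linalg.det(Rg))
print("pre TCP",tube(7+19-110,-90,150))
E
```

```text
['MotionError', 'calibration', 'finish_job', 'get_image', 'read_state']
edge tri (array([612.49723405,  78.97370667, 142.73622592]), np.float64(2.459707167195216)) pred [616.44833031  80.14558391 147.72804206]
b head tri (array([588.58174429, 196.60114524, 146.64255501]), np.float64(2.0232608590461894)) pred [591.9334137  197.61480909 147.72804206]
top [array([251.6, 222.2]), array([234. , 225.4]), array([250.4, 210.4]), array([233. , 213.5])] [266.52924734 185.4839486 ]
[array([572.6, 295.5,   6. ]), array([621.9,  42.9,   6. ]), array([477.8,  10.3,   6. ]), array([425.4, 264.2,   6. ])]
scene [array([293.5, 203.2]), array([281.5, 194.7]), array([302.8, 204.7]), array([290.9, 196.5])] [330.16717896 186.3021773 ]
[]
[[ 0.629  0.75  -0.204]
 [ 0.131  0.156  0.979]
 [ 0.766 -0.643  0.   ]] 1.0000000000000002
pre TCP [535.62382911  63.27813711 190.90082568]
```

Call:
apply_moves(
  targets=[
    [0,-0.9,0,0,0,0],
    [0,-0.9,0,0,0,0],
    [1,-0.1,-0.93,0,0,0],
    [1,-0.1,-0.93,0,0,0],
    [1,0,-0.93,0,0,0],
    [1,0,-0.93,0,0,0],
    [1,0,-0.93,0,0,0],
    [1,0,-0.93,0,0,0],
    [1,0,-0.93,0,0,0],
    [1,0,-0.93,0,0,0],
    [1,0,-0.93,0,0,0],
    [1,0,-0.93,0,0,0],
  ],
  jaw=0.5,
)

```text
clock: 1.6
eef_pos: [462.0, 154.2, 311.2]
tool_rot: [-1.571, 0.0, -0.282]
force: [0.1, 1.1, 0.0]
width: 64.1
```

```bash
cat >> h.py <<'E'
Rg=np.column_stack([RT[:,2],RT[:,0],RT[:,1]])
E
python3 - <<'E'
from h import *
s=read_state();print(s["clock"],s["eef_pos"],s["qpos"].round(2),s["width"])
print(rows([520,61,300],Rg))
E
```

```text
1.6 [461.99129093 154.22759356 311.17921382] [-0.52  0.31  0.19  1.85 -0.07  0.99  0.99] 64.07122695499477
(array([ 2.04082366,  0.27891812, -1.8359192 ]), array([ 1.52160968, -3.26444014, -6.12446124]))
```

Call:
apply_moves(
  targets=[
    [1,0.1,-0.9,0,0,0],
    [1,0.1,-0.9,0,0,0],
    [0,0,0,0.217,-0.466,-0.875],
    [0,0,0,0.217,-0.466,-0.875],
    [0,0,0,0.217,-0.466,-0.875],
    [0,0,0,0.217,-0.466,-0.875],
    [0,0,0,0.217,-0.466,-0.875],
    [0,0,0,0.217,-0.466,-0.875],
    [0,0,0,0.217,-0.466,-0.875],
    [0,0,0,0,0,0],
  ],
)

```text
clock: 2.85
eef_pos: [503.2, 35.9, 277.5]
tool_rot: [-1.601, -0.51, 0.028]
force: [0.4, -0.4, -0.2]
width: 63.6
```

```bash
python3 - <<'E'
from h import *
s=read_state();print(s["clock"],s["eef_pos"],s["qpos"].round(2),s["width"])
print(rows(tube(7+19-80,-90,150),Rg))
cv2.imwrite("pics/w1.png",get_image("wrist")[:,:,::-1])
E
```

```text
2.85 [503.15208544  35.93068304 277.53328719] [ 0.08  0.19 -0.34  2.3   0.89  0.25  0.53] 63.5894760408076
(array([-0.0747578 ,  2.96801465,  0.85254593]), array([ 1.02997722, -0.945009  , -2.60426457]))
```

```bash
python3 - <<'E'
from h import *
d,w=rows([600,76,240],Rg);print(d/4,w/4)
E
```

```text
[0.41387919 0.49761432 0.24660137] [ 0.2572465  -0.23845825 -0.64934356]
```

View pics/w1.png

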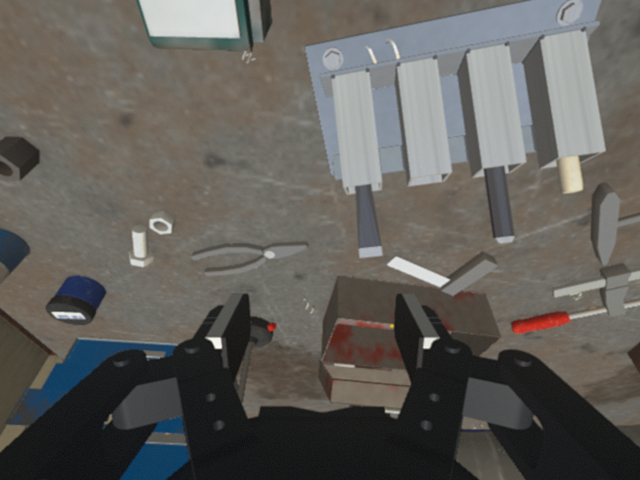

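Call:
apply_moves(
  targets=[
    [0.41,0.5,0.25,0,0,0],
    [0.41,0.5,0.25,0,0,0],
    [0.41,0.5,0.25,0,0,0],
    [0.41,0.5,0.25,0,0,0],
    [0,0,0,0.26,-0.24,-0.65],
    [0,0,0,0.26,-0.24,-0.65],
    [0,0,0,0.26,-0.24,-0.65],
    [0,0,0,0.26,-0.24,-0.65],
    [0,0,0,0,0,0],
  ],
)

```text
clock: 4.03
eef_pos: [601.0, 56.5, 235.0]
tool_rot: [-1.641, -0.673, 0.121]
force: [-0.5, 0.7, 0.2]
width: 64.0
```

```bash
python3 - <<'E'
from h import *
s=read_state();print(s["clock"],s["eef_pos"],s["qpos"].round(2),s["width"])
print(rows(tube(7+19-80,-90,150),Rg))
print(rows(tube(7+19,-90,150),Rg))
E
```

```text
4.025 [600.97532175  56.54548942 234.96566384] [ 0.11  0.42 -0.43  2.28  2.15  0.37 -0.64] 64.00601543413073
(array([-1.79181916,  0.56630461,  0.45417935]), array([ 0.9221646 , -0.38265574, -1.44281159]))
(array([-1.3997734 ,  2.50942727,  0.71983785]), array([ 0.9221646 , -0.38265574, -1.44281159]))
```

```bash
cat >> h.py <<'E'
def Rtool(a,yaw=YAW):
    "tool tilted forward a deg from down, jaws along row, z=+y_r"
    return R.from_euler('z',yaw).as_matrix()@R.from_euler('y',-a,degrees=True).as_matrix()@np.column_stack([[1,0,0],[0,0,-1],[0,1,0]])
E
python3 - <<'E'
from h import *
print(np.abs(Rtool(50)-Rg).max())
s=read_state();R0=R.from_euler('xyz',s["tool_rot"]).as_matrix()
for a in(40,):
    Rt=Rtool(a);g=tube(7,-90,148)+19*Rt[:,1]
    print(a,g,rows(g-60*Rt[:,1],Rt)); print("after rot, shift:",Rt.T@(g-60*Rt[:,1]-s["eef_pos"])/40)
E
```

```text
1.1102230246251565e-16
40 [614.56063624  79.7516368  116.32021989] (array([-1.56553182,  1.04124954,  0.52778085]), array([ 0.88383295, -0.46080416, -0.19483286]))
after rot, shift: [-1.56111697  1.06208301  0.49853444]
```

Call:
apply_moves(
  targets=[
    [0,0,0,0.44,-0.23,-0.1],
    [0,0,0,0.44,-0.23,-0.1],
    [-0.5,0,0.16,0,0,0],
    [-0.5,0,0.17,0,0,0],
    [-0.5,0,0.17,0,0,0],
    [0,0.5,0,0,0,0],
    [0,0.5,0,0,0,0],
    [0,0,0,0,0,0],
  ],
)

```text
clock: 5.03
eef_pos: [579.1, 72.6, 165.5]
tool_rot: [-1.573, -0.699, 0.206]
force: [-0.9, -0.4, 0.4]
width: 64.2
```

```bash
python3 - <<'E'
from h import *
s=read_state();print(s["clock"],s["eef_pos"],s["qpos"].round(2),s["width"])
Rt=Rtool(40);g=tube(7,-90,148)+19*Rt[:,1]
print(rows(g,Rt))
cal=calibration("wrist");im=get_image("wrist");cv2.imwrite("pics/w2.png",im[:,:,::-1])
print([proj(cal,tube(7,-90,z)).round(0) for z in(107,148,170)])
E
```

```text
5.025 [579.11372168  72.5677395  165.53879247] [ 0.33  0.64 -0.7   2.41  2.54  0.62 -0.84] 64.21792918708647
(array([-0.10002087,  1.52367728, -0.00183654]), array([ 1.59380816e-02, -4.00188446e-06,  8.13608029e-03]))
[array([322., 194.]), array([322., 266.]), array([322., 303.])]
```

View pics/w2.png

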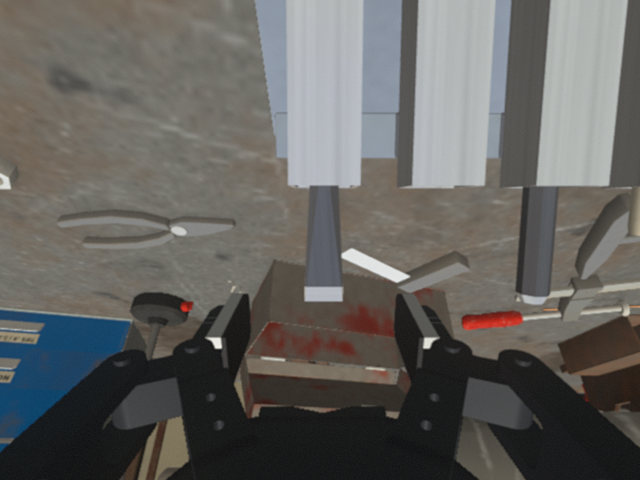

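The wrist view shows the edge at (323,300), where (322,303) was predicted, so the pose is good. Advancing and gripping.

Call:
apply_moves(
  targets=[
    [-0.03,0.5,0,0,0,0],
    [-0.03,0.5,0,0,0,0],
    [-0.04,0.52,0,0,0,0],
    [0,0,0,0,0,0],
  ],
)

```text
clock: 5.58
eef_pos: [613.8, 80.1, 117.4]
tool_rot: [-1.572, -0.701, 0.206]
force: [-0.9, 0.0, 0.7]
width: 64.2
```

Call:
apply_moves(
  targets=[
    [0,0,0,0,0,0],
    [0,0,0,0,0,0],
    [0,0,0,0,0,0],
    [0,0,0,0,0,0],
    [0,0,0,0,0,0],
    [0,0,0,0,0,0],
  ],
  jaw=-1,
)

```text
clock: 6.32
eef_pos: [614.2, 80.6, 118.4]
tool_rot: [-1.57, -0.704, 0.206]
force: [-0.8, -1.1, 5.4]
width: 19.2
```

```bash
python3 - <<'E'
from h import *
s=read_state();print(s["clock"],s["eef_pos"],s["qpos"].round(2),s["width"],s["force"])
Rt=Rtool(40);g=tube(7,-90,148)+19*Rt[:,1]
print(rows(g,Rt)); R0=R.from_euler('xyz',s["tool_rot"]).as_matrix();print("zt in tool",R0.T@RT[:,2])
E
```

```text
6.325 [614.16108856  80.57939317 118.40126749] [ 0.3   0.78 -0.67  2.34  2.58  0.7  -0.83] 19.190954684086297 [-0.8213178  -1.11253534  5.43194258]
(array([-0.02944798,  0.04323435, -0.02232361]), array([-0.00601377,  0.00264998,  0.04129482]))
zt in tool [ 9.85792565e-01 -1.67967166e-01 -2.21144094e-04]
```

Call:
apply_moves(
  targets=[
    [0.25,-0.043,0,0,0,0],
    [0.5,-0.085,0,0,0,0],
    [0.5,-0.085,0,0,0,0],
    [0.5,-0.085,0,0,0,0],
    [0.5,-0.085,0,0,0,0],
    [0.5,-0.085,0,0,0,0],
    [0.5,-0.085,0,0,0,0],
    [0,0,0,0,0,0],
  ],
)

```text
clock: 7.32
eef_pos: [698.3, 98.4, 220.6]
tool_rot: [-1.57, -0.706, 0.206]
force: [-0.7, 0.4, -3.2]
width: 19.5
```

```bash
python3 - <<'E'
from h import *
s=read_state();print(s["clock"],s["eef_pos"],s["qpos"].round(2),s["width"],s["force"])
im=get_image("scene");cv2.imwrite("pics/s3.png",cv2.resize(im[60:300,180:500,::-1],None,fx=2,fy=2))
print(RT.T@(s["eef_pos"]-T0))
E
```

```text
7.325 [698.30632882  98.42329055 220.56368134] [ 0.14  0.57 -0.45  2.07  2.28  0.26 -0.59] 19.485448235017355 [-0.66523222  0.43448522 -3.23390976]
[ 24.42693111 -88.83061642 279.70310589]
```

View pics/s3.png

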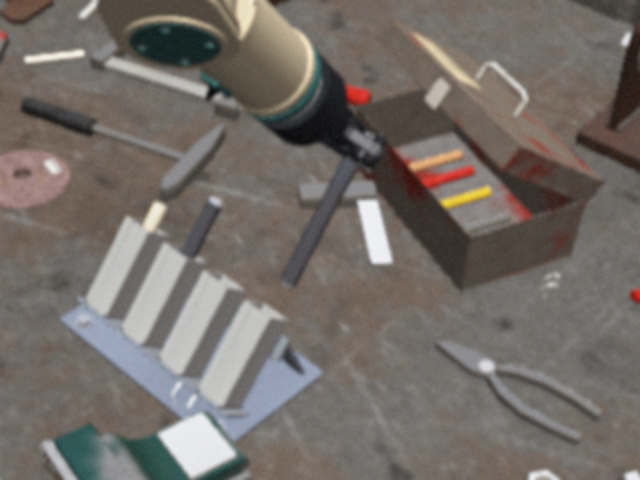

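```bash
python3 - <<'E'
from h import *
d,w=rows([620,-165,235],Rtool(-6));print(d,w); d2=Rtool(-6).T@[0,0,-1];print(d2)
E
```

```text
[-2.20225922 -2.39888268 -6.04501114] [-0.00889629  0.00670837  5.78415008]
[0.10452846 0.9945219  0.        ]
```

Call:
apply_moves(
  targets=[
    [0,0,-0.86,0,0,0],
    [-0.3,-0.34,-0.86,0,0,0],
    [-0.35,-0.4,-0.86,0,0,0],
    [-0.35,-0.4,-0.86,0,0,0],
    [-0.4,-0.42,-0.86,0,0,0],
    [-0.4,-0.42,-0.86,0,0,0],
    [-0.4,-0.42,-0.86,0,0,0],
    [0,0,0,0,0,0],
  ],
)

```text
clock: 8.38
eef_pos: [616.8, -171.0, 232.2]
tool_rot: [-1.568, -0.698, 0.194]
force: [1.1, 0.2, -3.0]
width: 19.4
```

Call:
apply_moves(
  targets=[
    [0,0,0,0,0,0.72],
    [0,0,0,0,0,0.72],
    [0,0,0,0,0,0.72],
    [0,0,0,0,0,0.72],
    [0,0,0,0,0,0.72],
    [0,0,0,0,0,0.72],
    [0,0,0,0,0,0.72],
    [0,0,0,0,0,0.72],
    [0,0,0,0,0,0],
  ],
)

```text
clock: 9.5
eef_pos: [622.3, -168.4, 232.2]
tool_rot: [-1.583, 0.035, 0.197]
force: [-0.0, 0.0, -2.5]
width: 19.6
```

```bash
python3 - <<'E'
from h import *
s=read_state();print(s["clock"],s["eef_pos"],s["qpos"].round(2),s["width"],s["force"])
print(rows([620,-165,60],Rtool(-6)))
E
```

```text
9.5 [ 622.28732011 -168.4232889   232.22430259] [ 0.75  0.84 -1.06  1.49  0.76  1.3   1.37] 19.588082966544953 [-0.04510879  0.04786419 -2.54640776]
(array([0.11058049, 4.30293192, 0.14628599]), array([ 0.08090166, -0.06292252,  0.50032378]))
```

Call:
apply_moves(
  targets=[
    [0.02,0.6,0.02,0.08,-0.06,0.5],
    [0.02,0.6,0.02,0,0,0],
    [0.02,0.6,0.02,0,0,0],
    [0.02,0.6,0.02,0,0,0],
    [0.02,0.6,0.02,0,0,0],
    [0.02,0.6,0.02,0,0,0],
    [0.02,0.6,0.02,0,0,0],
    [0,0,0,0,0,0],
  ],
)

```text
clock: 10.5
eef_pos: [608.3, -167.6, 63.2]
tool_rot: [-1.57, 0.109, 0.204]
force: [-1.0, -0.2, -2.8]
width: 19.5
```

```bash
python3 - <<'E'
from h import *
s=read_state();print(s["clock"],s["eef_pos"],s["tool_rot"],s["qpos"].round(2),s["width"],s["force"])
print(rows([622,-168,4],Rtool(-6)))
im=get_image("scene");cal=calibration("scene");R0=R.from_euler('xyz',s["tool_rot"]).as_matrix()
g=s["eef_pos"]-19*R0[:,1];ax=R.from_euler('z',YAW).as_matrix()@[-1,0,-np.tan(np.radians(4))]
h=g+148*ax;print("pred head",h,proj(cal,h),proj(cal,g))
cv2.imwrite("pics/s4.png",cv2.resize(im[170:410,260:580,::-1],None,fx=2,fy=2))
E
```

```text
10.5 [ 608.27963761 -167.63640922   63.20406681] [-1.57040073  0.10891478  0.20355641] [ 0.69  1.04 -0.93  1.58  0.9   1.13  1.26] 19.50647818285028 [-0.96300819 -0.24295434 -2.80990606]
(array([ 0.49299653,  1.43498507, -0.07881029]), array([-0.00450006, -0.01555101, -0.03004158]))
pred head [ 465.42509746 -197.46132801   71.74231544] [349.46168929 345.20006442] [404.56496781 291.78548944]
```

View pics/s4.png

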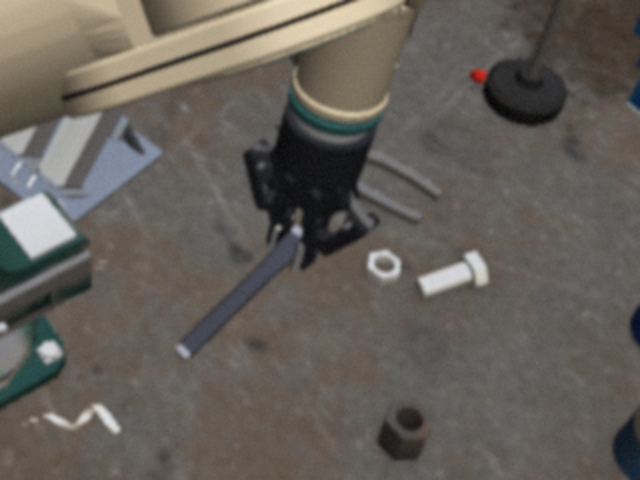

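The head is at px (351,345), predicted (349,345), so the grip has not slipped. Lowering.

Call:
apply_moves(
  targets=[
    [0.1,0.5,0,0,0,0],
    [0.1,0.45,0,0,0,0],
    [0.05,0.25,0,0,0,0],
    [0,0.12,0,0,0,0],
    [0,0,0,0,0,0],
  ],
)

```text
clock: 11.18
eef_pos: [614.2, -166.5, 11.9]
tool_rot: [-1.571, 0.105, 0.203]
force: [0.5, -0.3, -2.5]
width: 19.5
```

```bash
python3 - <<'E'
from h import *
s=read_state();print(s["clock"],s["eef_pos"],s["tool_rot"],s["width"],s["force"])
E
```

```text
11.175 [ 614.22401436 -166.5438522    11.86015653] [-1.57133082  0.10533471  0.20330167] 19.470449255093076 [ 0.52510842 -0.28358228 -2.47554798]
```

Call:
apply_moves(
  targets=[
    [0,0.1,0,0,0,0],
    [0,0.07,0,0,0,0],
    [0,0,0,0,0,0],
  ],
)

```text
clock: 11.55
eef_pos: [613.5, -166.9, 5.2]
tool_rot: [-1.572, 0.105, 0.203]
force: [0.2, 0.6, -2.3]
width: 18.9
```

Call:
apply_moves(
  targets=[
    [0,0,0,0,0,0],
    [0,0,0,0,0,0],
    [0,0,0,0,0,0],
    [0,0,0,0,0,0],
  ],
  jaw=0.1,
)

```text
clock: 12.05
eef_pos: [613.7, -166.8, 5.5]
tool_rot: [-1.572, 0.105, 0.203]
force: [1.3, 0.8, -1.0]
width: 47.0
```

Call:
apply_moves(
  targets=[
    [0,-0.5,0,0,0,0],
    [0,-0.8,0,0,0,0],
    [0,-1,0,0,0,0],
    [0,-1,0,0,0,0],
    [0,-1,0,0,0,0],
    [0,0,0,0,0,0],
  ],
)

```text
clock: 12.8
eef_pos: [633.9, -161.9, 181.6]
tool_rot: [-1.573, 0.097, 0.203]
force: [0.6, -0.5, -0.9]
width: 47.4
```

```bash
python3 - <<'E'
from h import *
s=read_state();print(s["clock"],s["eef_pos"],s["tool_rot"],s["qpos"].round(2),s["width"],s["force"])
im=get_image("scene");w=get_image("wrist");cw=calibration("wrist")
cv2.imwrite("pics/w5.png",w[:,:,::-1]);cv2.imwrite("pics/s5.png",im[:,:,::-1])
np.save("cw5.npy",cw["world_from_camera"])
b=w.astype(int);m=((b.max(2)<105)&(b[:,:,2]-b[:,:,0]>0)).astype(np.uint8)
print(proj(cw,[470,-197,8]),proj(cw,[635,-162,8]))
E
```

```text
12.8 [ 633.93614484 -161.89229944  181.64128297] [-1.57327854  0.09713805  0.20339242] [ 0.68  0.92 -1.01  1.44  0.78  1.31  1.35] 47.43705735113156 [ 0.63449448 -0.50401847 -0.9367733 ]
[321.58148225  50.96225193] [322.67728713 243.99351398]
```

View pics/w5.png

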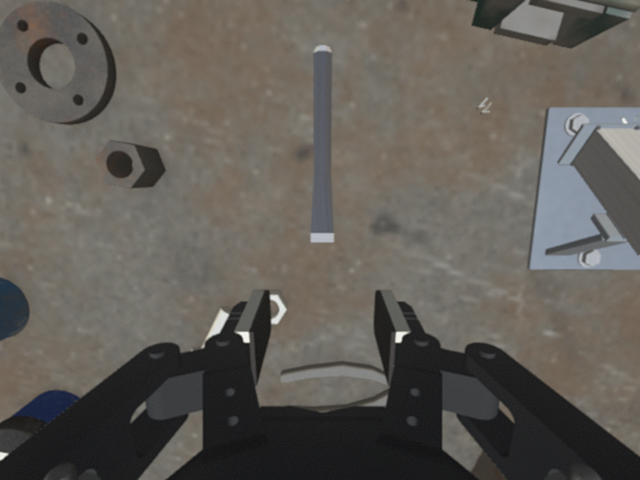

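The chisel lies flat, let go: head at wrist px (322,48), edge at (322,240). Turning the tool half round now.

Call:
apply_moves(
  targets=[
    [0,0,0,0,1,0],
    [0,0,0,0,1,0],
    [0,0,0,0,1,0],
    [0,0,0,0,1,0],
    [0,0,0,0,1,0],
    [0,0,0,0,1,0],
    [0,0,0,0,1,0],
    [0,0,0,0,1,0],
    [0,0,0,0,1,0],
    [0,0,0,0,1,0],
    [0,0,0,0,1,0],
    [0,0,0,0,1,0],
  ],
)

```text
clock: 14.4
eef_pos: [630.2, -163.1, 175.1]
tool_rot: [-1.678, -0.011, -1.476]
force: [-0.2, 0.1, -0.5]
width: 47.1
```

Call:
apply_moves(
  targets=[
    [0,0,0,0,1,0],
    [0,0,0,0,1,0],
    [0,0,0,0,1,0],
    [0,0,0,0,1,0],
    [0,0,0,0,1,0],
    [0,0,0,0,1,0],
    [0,0,0,0,1,0],
    [0,0,0,0,1,0],
    [0,0,0,0,1,0],
    [0,0,0,0,1,0],
    [0,0,0,0,0.5,0],
    [0,0,0,0,0,0],
  ],
)

```text
clock: 15.9
eef_pos: [630.4, -162.9, 175.4]
tool_rot: [-1.571, -0.107, -2.937]
force: [-0.1, -0.6, 0.4]
width: 46.9
```

```bash
python3 - <<'E'
from h import *
s=read_state();print(s["clock"],s["eef_pos"],s["tool_rot"],s["qpos"].round(2),s["width"])
cw=calibration("wrist");cw["world_from_camera"]=np.load("cw5.npy")
H=onz(cw,322,47,8);E=onz(cw,322,240,8);cs=calibration("scene");print(H,E,np.linalg.norm(H-E),proj(cs,H),proj(cs,E))
u=(H-E)[:2];yw=np.arctan2(u[1],u[0]);print("yaw",yw)
Rt=Rtool(-10,yw);g=H+(E-H)/np.linalg.norm(E-H)*22
print(g);print(rows([g[0],g[1],130],Rt))
E
```

```text
15.9 [ 630.4071201  -162.89164472  175.36074987] [-1.57079918 -0.10723787 -2.9374134 ] [ 0.31  0.75 -0.22  1.46  0.22  1.06 -1.35] 46.901521245784174
[ 466.87353383 -197.27754579    8.        ] [ 631.35150377 -163.40803585    8.        ] 167.92899183858992 [347.86340083 364.06991297] [406.50711925 309.09504239]
yaw -2.938510116783017
[ 488.4214232  -192.84037738    8.        ]
(array([3.48550493, 1.51578823, 0.01343205]), array([2.85398340e-04, 7.87333181e-03, 2.01803445e+00]))
```

Call:
apply_moves(
  targets=[
    [0,0,0,0,0,0.67],
    [0,0,0,0,0,0.67],
    [0,0,0,0,0,0.68],
    [0.8,0,0,0,0,0],
    [0.8,0,0,0,0,0],
    [0.8,0,0,0,0,0],
    [0.8,0,0,0,0,0],
    [0,0.7,0,0,0,0],
    [0,0.7,0,0,0,0],
    [0,0.7,0,0,0,0],
    [0,0,0,0,0,0],
  ],
)

```text
clock: 17.27
eef_pos: [520.8, -184.7, 69.2]
tool_rot: [-1.573, 0.173, -2.937]
force: [0.1, 0.4, 0.0]
width: 46.9
```

```bash
python3 - <<'E'
from h import *
s=read_state();print(s["clock"],s["eef_pos"],s["tool_rot"],s["qpos"].round(2),s["width"])
print(rows([489.5,-192.8,4],Rtool(-10,-2.9385)))
E
```

```text
17.275 [ 520.84626891 -184.72448537   69.17458005] [-1.57259087  0.17311105 -2.93686804] [ 0.51  0.7  -0.24  2.06  0.24  0.26 -1.26] 46.895568554314316
(array([1.07690762, 1.46570642, 0.04098671]), array([0.01487392, 0.01150277, 0.01019375]))
```

Call:
apply_moves(
  targets=[
    [0.3,0.4,0.02,0,0,0],
    [0.3,0.4,0.02,0,0,0],
    [0.25,0.3,0,0,0,0],
    [0,0,0,0,0,0],
  ],
)

```text
clock: 17.77
eef_pos: [497.8, -192.9, 26.9]
tool_rot: [-1.57, 0.171, -2.938]
force: [0.7, 1.5, -0.7]
width: 46.9
```

```bash
python3 - <<'E'
from h import *
s=read_state();print(s["clock"],s["eef_pos"],s["tool_rot"],s["qpos"].round(2),s["width"],s["force"])
print(rows([489.5,-192.8,4],Rtool(-10,-2.9385)))
cw=calibration("wrist");print(proj(cw,[467,-197,8]),proj(cw,[489,-192.8,8]))
E
```

```text
17.775 [ 497.76369599 -192.87034774   26.87759723] [-1.56952733  0.17140169 -2.93819752] [ 0.66  0.79 -0.42  2.11  1.    0.24 -1.96] 46.911574843573845 [ 0.71072996  1.50833027 -0.73824014]
(array([ 0.29657105,  0.52905333, -0.04412461]), array([-0.00871567,  0.00214824,  0.02242448]))
[317.74908094 349.58898194] [318.28976185 308.44832823]
```

Call:
apply_moves(
  targets=[
    [0.08,0.25,-0.02,0,0,0],
    [0.08,0.25,-0.02,0,0,0],
    [0,0,0,0,0,0],
  ],
)

```text
clock: 18.15
eef_pos: [496.1, -191.3, 6.6]
tool_rot: [-1.569, 0.173, -2.937]
force: [0.6, 0.6, -0.1]
width: 47.4
```

```bash
python3 - <<'E'
from h import *
s=read_state();print(s["clock"],s["eef_pos"],s["tool_rot"],s["qpos"].round(2),s["width"],s["force"])
cv2.imwrite("pics/w6.png",get_image("wrist")[:,:,::-1])
E
```

```text
18.15 [ 496.07327406 -191.33918815    6.58520719] [-1.56871816  0.17285448 -2.93742462] [ 0.67  0.84 -0.43  2.12  1.24  0.24 -2.19] 47.39453905652224 [ 0.55991684  0.55028489 -0.10948511]
```

View pics/w6.png

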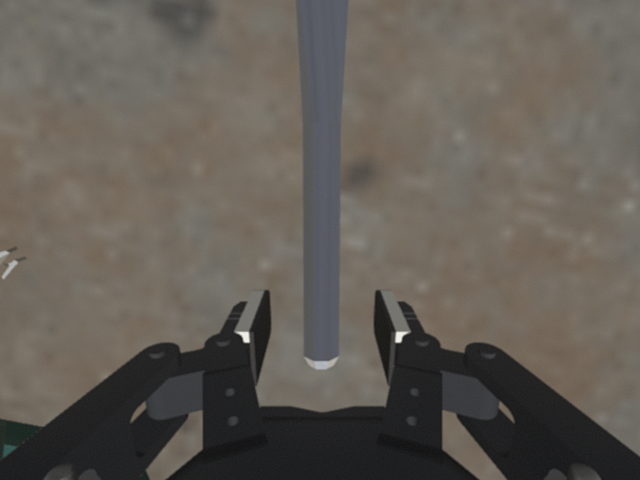

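The bar is centred between the jaws at px 321, with the head at (321,362). Closing.

Call:
apply_moves(
  targets=[
    [0,0.06,0,0,0,0],
    [0,0,0,0,0,0],
    [0,0,0,0,0,0],
    [0,0,0,0,0,0],
    [0,0,0,0,0,0],
    [0,0,0,0,0,0],
    [0,0,0,0,0,0],
  ],
  jaw=-1,
)

```text
clock: 19.08
eef_pos: [496.6, -191.2, 4.4]
tool_rot: [-1.569, 0.174, -2.938]
force: [-0.7, 0.4, 7.4]
width: 13.7
```

Call:
apply_moves(
  targets=[
    [0,-0.3,0,0,0,0],
    [0,-0.5,0,0,0,0],
    [0,-0.8,0,0,0,0],
    [0,-0.8,0,0,0,0],
    [0,-0.8,0,0,0,0],
    [0,-0.8,0,0,0,0],
    [0,0,0,0,0,0],
  ],
)

```text
clock: 19.95
eef_pos: [469.4, -197.0, 162.6]
tool_rot: [-1.568, 0.174, -2.939]
force: [-0.2, -0.1, -3.2]
width: 13.8
```

```bash
python3 - <<'E'
from h import *
s=read_state();print(s["clock"],s["eef_pos"],s["tool_rot"],s["qpos"].round(2),s["width"],s["force"])
E
```

```text
19.95 [ 469.39557208 -197.01602484  162.63100315] [-1.56780545  0.17438671 -2.93876827] [ 1.02  0.63 -0.9   2.09  0.77  0.6  -1.76] 13.764903264338535 [-0.23246703 -0.1478199  -3.18077421]
```

```bash
python3 - <<'E'
from h import *
d,w=rows([650,-140,330],Rtool(0,YAW));print(d/6,w)
E
```

```text
[-0.89403919 -0.55084232 -0.0794651 ] [ 1.95734139 22.39192213 -0.03633859]
```

Call:
apply_moves(
  targets=[
    [-0.45,-0.8,-0.08,0,0,0],
    [-0.9,-0.6,-0.08,0,0,0],
    [-0.9,-0.6,-0.08,0,0,0],
    [-0.95,-0.5,-0.08,0,0,0],
    [-0.95,-0.5,-0.08,0,0,0],
    [-0.95,-0.3,-0.08,0,-0.5,0],
    [0,0,0,0,-1,0],
    [0,0,0,0,-1,0],
    [0,0,0,0,-1,0],
    [0,0,0,0,-1,0],
    [0,0,0,0,-1,0],
    [0,0,0,0,-1,0],
  ],
)

```text
clock: 21.45
eef_pos: [639.2, -141.7, 323.8]
tool_rot: [-1.436, 0.102, -2.019]
force: [0.1, -0.1, -2.2]
width: 13.9
```

Call:
apply_moves(
  targets=[
    [0,0,0,0,-1,0],
    [0,0,0,0,-1,0],
    [0,0,0,0,-1,0],
    [0,0,0,0,-1,0],
    [0,0,0,0,-1,0],
    [0,0,0,0,-1,0],
    [0,0,0,0,-1,0],
    [0,0,0,0,-1,0],
    [0,0,0,0,-1,0],
    [0,0,0,0,-1,0],
    [0,0,0,0,-1,0],
    [0,0,0,0,0,0],
  ],
)

```text
clock: 22.95
eef_pos: [639.4, -141.6, 324.4]
tool_rot: [-1.461, -0.131, -0.503]
force: [0.0, 1.1, -2.7]
width: 13.8
```

```bash
python3 - <<'E'
from h import *
s=read_state();print(s["clock"],s["eef_pos"],s["tool_rot"],s["qpos"].round(2),s["width"],s["force"])
d,w=rows([680,-60,320],Rtool(40));print(d,w)
E
```

```text
22.95 [ 639.42517787 -141.57994717  324.35341164] [-1.46138471 -0.13055003 -0.50313878] [ 0.86  0.73 -1.23  1.52  0.74  1.22  0.65] 13.755068073390987 [ 0.00784851  1.05673021 -2.65659165]
[-0.10809966  0.34351349  2.25181273] [ 1.33506925 -4.90311079 -3.62031564]
```

Call:
apply_moves(
  targets=[
    [0,0,0,0.167,-0.613,-0.453],
    [0,0,0,0.167,-0.613,-0.453],
    [0,0,0,0.167,-0.613,-0.453],
    [0,0,0,0.167,-0.613,-0.453],
    [0,0,0,0.167,-0.613,-0.453],
    [0,0,0,0.167,-0.613,-0.453],
    [0,0,0,0.167,-0.613,-0.453],
    [0,0,0,0.167,-0.613,-0.453],
    [0,0,0,0,0,0],
  ],
)

```text
clock: 24.08
eef_pos: [637.9, -142.8, 323.8]
tool_rot: [-1.568, -0.696, 0.201]
force: [-0.3, -0.2, -2.6]
width: 14.1
```

```bash
python3 - <<'E'
from h import *
s=read_state();print(s["clock"],s["eef_pos"],s["tool_rot"],s["qpos"].round(2),s["width"],s["force"])
Rt=Rtool(40)
# edge at grasp minus ~141 along z_t ; axis about 4 behind TCP
g=tube(7,-90,141+130)+4*Rt[:,1];print(g)
d,w=rows(g,Rt);print(d,w)
E
```

```text
24.075 [ 637.91643998 -142.75250546  323.83458401] [-1.56803616 -0.69628147  0.20112191] [ 1.17  0.6  -1.22  2.    0.98  0.36  1.14] 14.092929837274808 [-0.25624206 -0.19473891 -2.61286537]
[682.51762246  93.93373298 222.03435304]
[0.11287165 3.42685539 5.56569871] [ 0.00146526 -0.02537096 -0.01321626]
```

Call:
apply_moves(
  targets=[
    [0,0,0.7,0,0,0],
    [0,0,0.8,0,0,0],
    [0,0,0.8,0,0,0],
    [0,0,0.8,0,0,0],
    [0,0,0.8,0,0,0],
    [0,0,0.8,0,0,0],
    [0,0,0.8,0,0,0],
    [0,0,0,0,0,0],
  ],
)

```text
clock: 25.08
eef_pos: [594.2, 79.1, 327.4]
tool_rot: [-1.569, -0.703, 0.211]
force: [0.1, -0.9, -2.8]
width: 13.8
```

```bash
python3 - <<'E'
from h import *
s=read_state();print(s["clock"],s["eef_pos"],s["tool_rot"],s["qpos"].round(2),s["width"],s["force"])
w=get_image("wrist");cw=calibration("wrist");cv2.imwrite("pics/w7.png",w[:,:,::-1])
Rt=Rtool(40);R0=R.from_euler('xyz',s["tool_rot"]).as_matrix()
g=s["eef_pos"]-4*R0[:,1];zt=R0@[0.985,-.17,0]
print("pred edge",proj(cw,g-141*zt),"head",proj(cw,g+29*zt), "tube0 floor",proj(cw,tube(7,-90,105)))
g=tube(7,-90,141+130)+4*Rt[:,1];print(rows(g,Rt))
E
```

```text
25.075 [594.17811648  79.1310061  327.43869675] [-1.56862868 -0.70319397  0.21133748] [ 0.62  0.34 -1.    2.19  1.48  0.3   0.18] 13.798439431670932 [ 0.1309711  -0.87546639 -2.76853522]
pred edge [328.35032283 -28.04710665] head [328.06342682 372.53588412] tube0 floor [321.0370243   19.72905094]
(array([ 0.01563574,  3.44939379, -0.03054009]), array([-0.01758745,  0.01633512,  0.02979861]))
```

View pics/w7.png

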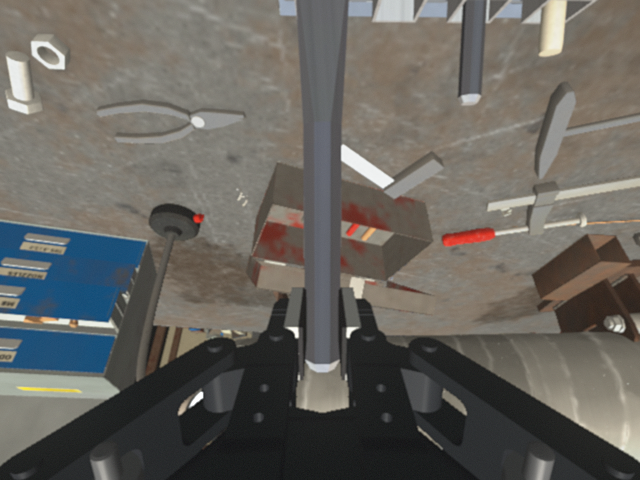

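Call:
apply_moves(
  targets=[
    [0,0.6,0,0,0,0],
    [0,0.6,0,0,0,0],
    [0,0.6,0,0,0,0],
    [0,0.6,0,0,0,0],
    [0,0.6,0,0,0,0],
    [0,0.45,-0.03,0,0,0],
    [0,0,0,0,0,0],
    [0,0,0,0,0,0],
  ],
)

```text
clock: 26.12
eef_pos: [682.0, 90.5, 221.0]
tool_rot: [-1.571, -0.701, 0.206]
force: [-0.3, -0.4, -1.8]
width: 13.7
```

```bash
python3 - <<'E'
from h import *
s=read_state();print(s["clock"],s["eef_pos"],s["tool_rot"],s["qpos"].round(2),s["width"],s["force"])
Rt=Rtool(40);g=tube(7,-90,141+130)+4*Rt[:,1];print(rows(g,Rt))
cs,ct=calibration("scene"),calibration("top");a=get_image("scene");b=get_image("top")
R0=R.from_euler('xyz',s["tool_rot"]).as_matrix();g=s["eef_pos"]-4*R0[:,1]
for n,cc in(("s",cs),("t",ct)):print(n,[proj(cc,p).round(1) for p in(g-141*RT[:,2],g-70*RT[:,2],g, tube(7,-90,105))])
C=np.zeros((480,800,3),np.uint8)
C[:480,:400]=cv2.resize(a[110:230,270:370,::-1],(400,480),interpolation=cv2.INTER_CUBIC);C[:480,400:]=cv2.resize(b[130:250,230:330,::-1],(400,480),interpolation=cv2.INTER_CUBIC)
cv2.imwrite("pics/c8.png",C)
E
```

```text
26.125 [681.95159766  90.53449283 220.98092554] [-1.57081599 -0.70111465  0.2057116 ] [ 0.46  0.68 -0.94  2.1   1.95  0.53 -0.17] 13.676863720481744 [-0.34347299 -0.4286995  -1.77595249]
(array([4.08372747e-02, 7.85070860e-06, 8.02987946e-02]), array([ 0.00026883, -0.00015227,  0.02136378]))
s [array([321.5, 205.4]), array([338.3, 173.9]), array([355.4, 142. ]), array([315. , 214.7])]
t [array([271.6, 201.2]), array([265.7, 173.5]), array([259.2, 143.5]), array([271.8, 210. ])]
```

View pics/c8.png

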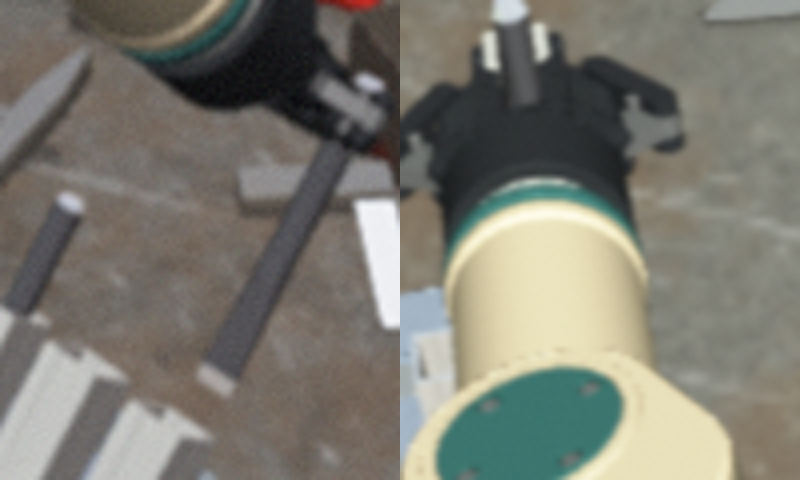

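Edge at scene px (324,205), predicted (321.5,205); the tilt is good. Centring, then inserting in steps with force checks.

Call:
apply_moves(
  targets=[
    [0.02,-0.11,0.09,0,0,0],
    [0,0,0,0,0,0],
    [-0.3,0.05,0,0,0,0],
    [-0.3,0.05,0,0,0,0],
    [-0.3,0.05,0,0,0,0],
    [-0.2,0.035,0,0,0,0],
    [0,0,0,0,0,0],
  ],
)

```text
clock: 27.1
eef_pos: [650.4, 88.0, 190.2]
tool_rot: [-1.571, -0.7, 0.208]
force: [0.5, -0.4, -2.0]
width: 13.8
```

```bash
python3 - <<'E'
from h import *
s=read_state();print(s["clock"],s["eef_pos"],s["tool_rot"],s["qpos"].round(2),s["width"],s["force"])
R0=R.from_euler('xyz',s["tool_rot"]).as_matrix();print("axis pt in tubes",RT.T@(s["eef_pos"]-4*R0[:,1]-T0))
a=get_image("scene");g=s["eef_pos"]-4*R0[:,1];cs=calibration("scene");print([proj(cs,p) for p in (g-141*RT[:,2],g)])
cv2.imwrite("pics/s9.png",cv2.resize(a[110:260,260:380,::-1],(480,600),interpolation=cv2.INTER_CUBIC))
E
```

```text
27.1 [650.42998524  87.98930045 190.16466299] [-1.57138044 -0.70029154  0.20764547] [ 0.49  0.75 -0.99  2.2   2.11  0.64 -0.32] 13.764285883107302 [ 0.51946777 -0.35990776 -2.02300712]
axis pt in tubes [  2.49151462 -89.26642819 225.60674659]
[array([308.86604191, 223.13336072]), array([342.10129917, 160.80282767])]
```

View pics/s9.png

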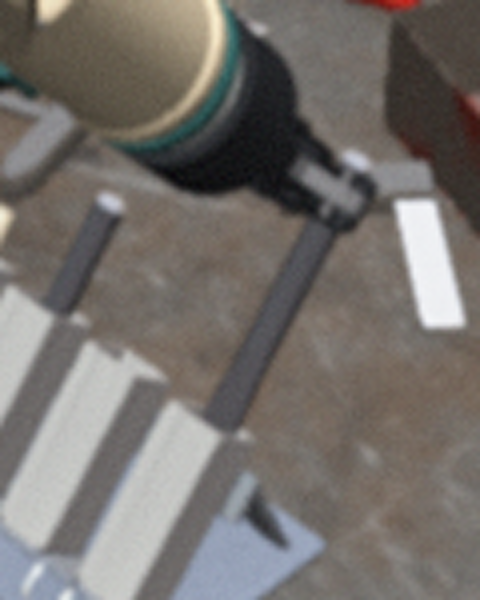

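The edge has entered the tube 0 mouth with no contact force. Continuing.

Call:
apply_moves(
  targets=[
    [-0.3,0.05,0,0,0,0],
    [-0.3,0.05,0,0,0,0],
    [-0.3,0.05,0,0,0,0],
    [-0.3,0.05,0,0,0,0],
    [0,0,0,0,0,0],
  ],
)

```text
clock: 27.78
eef_pos: [618.8, 81.4, 152.2]
tool_rot: [-1.571, -0.699, 0.208]
force: [1.3, 0.7, -3.2]
width: 13.5
```

Call:
apply_moves(
  targets=[
    [-0.3,0.05,0,0,0,0],
    [-0.2,0.035,0,0,0,0],
    [-0.15,0.025,0,0,0,0],
    [0,0,0,0,0,0],
  ],
)

```text
clock: 28.28
eef_pos: [602.8, 78.1, 132.8]
tool_rot: [-1.571, -0.7, 0.208]
force: [-0.5, -0.3, -2.7]
width: 13.7
```

```bash
python3 - <<'E'
from h import *
s=read_state();print(s["clock"],s["eef_pos"],s["tool_rot"],s["qpos"].round(2),s["width"],s["force"])
R0=R.from_euler('xyz',s["tool_rot"]).as_matrix();print("axis pt in tubes",RT.T@(s["eef_pos"]-4*R0[:,1]-T0))
E
```

```text
28.275 [602.84584903  78.07238378 132.80658491] [-1.57116074 -0.70023083  0.20761113] [ 0.5   0.89 -1.03  2.36  2.31  0.86 -0.49] 13.71135988503771 [-0.46422277 -0.26831784 -2.67294693]
axis pt in tubes [  2.12585422 -89.25397966 150.42447254]
```

Call:
apply_moves(
  targets=[
    [-0.1,0.02,0,0,0,0],
    [0,0,0,0,0,0],
  ],
)

```text
clock: 28.52
eef_pos: [600.7, 77.5, 130.1]
tool_rot: [-1.572, -0.701, 0.208]
force: [-0.6, 0.4, -2.0]
width: 13.7
```

Call:
apply_moves(
  targets=[
    [0,0,0,0,0,0],
    [0,0,0,0,0,0],
    [0,0,0,0,0,0],
    [0,0,0,0,0,0],
    [0,0,0,0,0,0],
  ],
  jaw=0.2,
)

```text
clock: 29.15
eef_pos: [600.9, 77.5, 130.3]
tool_rot: [-1.572, -0.701, 0.208]
force: [0.5, -0.2, 0.0]
width: 51.3
```

Call:
apply_moves(
  targets=[
    [0,-0.5,0,0,0,0],
    [0,-0.7,0,0,0,0],
    [0,-0.8,0,0,0,0],
    [0,0,0,0,0,0],
  ],
)

```text
clock: 29.65
eef_pos: [550.0, 66.7, 192.7]
tool_rot: [-1.574, -0.703, 0.21]
force: [-0.1, -0.5, 0.4]
width: 51.5
```

```bash
python3 - <<'E'
from h import *
s=read_state();print(s["clock"],s["eef_pos"],s["tool_rot"],s["qpos"].round(2),s["width"],s["force"])
a=get_image("scene");w=get_image("wrist");cs=calibration("scene");cw=calibration("wrist")
print([[proj(c,tube(7,y,170)).round(1) for y in(-90,30)] for c in (cs,cw)],[proj(cw,tube(7,-90,z)).round(1) for z in(105,160,180)])
C=np.zeros((480,800,3),np.uint8);C[:,:400]=cv2.resize(a[140:260,250:350,::-1],(400,480),interpolation=cv2.INTER_CUBIC)
C[:300,400:]=cv2.resize(w[:,:,::-1],(400,300),interpolation=cv2.INTER_AREA);cv2.imwrite("pics/c10.png",C)
E
```

```text
29.65 [549.98685617  66.67186052 192.7209359 ] [-1.57448194 -0.70319172  0.21027532] [ 0.59  0.7  -1.12  2.46  2.22  0.77 -0.51] 51.49251785320307 [-0.07631919 -0.47188063  0.4222466 ]
[[array([330.2, 186.3]), array([288.1, 158.8])], [array([322. , 284.3]), array([494.5, 284.6])]] [array([322.2, 189.9]), array([322.1, 270.2]), array([322. , 298.3])]
```

The viewer limit is reached, so I'll check seating numerically: the bar's end row against chisel_b, which is home, in the same wrist image.

```bash
python3 - <<'E'
from h import *
C=cv2.imread("pics/c10.png")
w=get_image("wrist");print(read_state()["eef_pos"])
for c in(322,494):
    print(c)
    for r in range(180,312,6): print(r,w[r:r+3,c-4:c+5].reshape(-1,3).mean(0).round(0),end=" ")
    print()
    for r in (215,245,265): 
        row=w[r,c-35:c+35].astype(int);d=np.where(row.max(1)<100)[0];print(r,"dark cols",(d.min()+c-35,d.max()+c-35,len(d)) if len(d) else None)
E
```

```text
[551.03279785  66.76833347 191.01850793]
322
180 [182. 186. 193.] 186 [ 98. 100. 107.] 192 [ 91.  94. 101.] 198 [ 91.  94. 101.] 204 [ 91.  93. 100.] 210 [ 90.  93. 100.] 216 [90. 92. 99.] 222 [90. 92. 99.] 228 [90. 92. 99.] 234 [90. 92. 98.] 240 [89. 92. 98.] 246 [89. 92. 98.] 252 [88. 91. 98.] 258 [89. 91. 98.] 264 [89. 91. 98.] 270 [89. 91. 97.] 276 [128. 131. 137.] 282 [159. 162. 166.] 288 [84. 76. 67.] 294 [84. 76. 67.] 300 [82. 74. 64.] 306 [83. 74. 64.] 
215 dark cols (np.int64(311), np.int64(334), 18)
245 dark cols (np.int64(312), np.int64(335), 23)
265 dark cols (np.int64(287), np.int64(339), 53)
494
180 [111. 111. 109.] 186 [84. 83. 82.] 192 [69. 68. 68.] 198 [69. 68. 69.] 204 [70. 69. 70.] 210 [70. 70. 70.] 216 [73. 72. 72.] 222 [74. 73. 74.] 228 [75. 74. 75.] 234 [77. 75. 76.] 240 [78. 77. 77.] 246 [79. 78. 78.] 252 [81. 79. 80.] 258 [81. 80. 81.] 264 [82. 81. 82.] 270 [82. 81. 82.] 276 [131. 132. 133.] 282 [165. 167. 166.] 288 [118. 116. 109.] 294 [115. 111. 104.] 300 [102.  95.  88.] 306 [136.  40.  31.] 
215 dark cols (np.int64(488), np.int64(516), 28)
245 dark cols (np.int64(486), np.int64(514), 29)
265 dark cols (np.int64(484), np.int64(512), 29)
```

```bash
python3 -c "
from cell import *
s=read_state();print(s['clock'],s['force'],s['qd'].round(3));print(finish_job())"
```

```text
29.8 [-0.69413613 -0.56365432 -0.01259354] [-0.006  0.015  0.003 -0.002 -0.002 -0.003 -0.003]
the job is handed in; nothing more can be done
None
```

The edge-up chisel is back in tube 0, edge down, and the job was handed in at 29.8 s. I drew it out, laid it flat on the bare bench and let go. Then I took it again by the head end, put it back in its own tube and released it.

**Seating:** in the last wrist picture its head rim ends at the same rows as the other chisel's, which is home (about 276–287), so it looks fully home. The bar is close to straight along the tube line (its left side shifts 1 px between rows 215 and 245). No force built up while I was inserting it.

**Robot:** the gripper was backed off about 80 mm, clear of everything, with no contact force.

**Not checked:**
- The picture limit was reached before I could look at the final scene, so these last checks rest on pixel values only.
- I did not measure the marker again at the end. No move went near it.

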